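# Hold the engineer's square in the corner of the jig

### The arm

A 7-joint arm with a two-finger parallel gripper is mounted at the origin on a cart in front of the work surface, level with it; the furniture and walls round the work are solid. World frame = base frame: x ahead of the robot, y to its left, z up, the work surface at z = 0. Lengths are in m, angles in rad, forces in N, time in s.
With the tool pointing down it reaches from about 0.4 to 0.9 m from the base axis. Payload 5.6 kg.
Tool frame: the origin (TCP) lies between the finger pads; the fingertips stand 11 mm ahead of it and the grasp point (between the pads) lies 8 mm behind it (ctrl.tip_reach is the distance from the TCP to the fingertips, in m); z points along the fingers, y is the line along which they close (so a half turn about z gives the same grasp; the last joint's range is limited). The gripper opens to 92 mm and grips with 3 to 60 N. Pads are 20 mm wide; open, the fingers measure 128 mm over their backs; the gripper's body (75 mm by 189 mm) begins 69 mm behind the grasp point.
Start: joints at [-1.269, 0.468, -0.012, 1.603, 0.006, 1.071, -0.056], TCP at [0.22, 0.612, 0.226] pointing down, gripper open.
Joint ranges: [-2.53, 2.53], [-0.31, 2.02], [-1.57, 1.55], [0.28, 2.44], [-1.29, 4.43], [0.15, 1.84], [-2.92, 2.92]. Speed limits (rad/s): [2.57, 2.57, 3.14, 3.14, 3.14, 3.14, 3.14].

### API

Orientations are given as [roll, pitch, yaw] about the fixed x, y, z axes, in that order (R = Rz(yaw) Ry(pitch) Rx(roll)).
In Python, from station import ctrl, eyes gives the robot as it stands.
- The arm moves only by the shell command python3 -m inch 'ROWS' [FORCE]. ROWS is JSON, a list of rows, each a list of 3 entries, a list of its own where there are three numbers: the shift along the tool's x, y, z in units of 50 mm (1.0 is 50 mm), then the turn, a rotation vector about the tool's x, y, z in units of 6 degrees (1.0 is 6 degrees), then the finger opening in mm, from 0 to 91.9. In form: [[[x, y, z], [ax, ay, az], jaw], ...]. A call has 1 to 12 rows; each row shifts and turns the commanded pose from where the row before left it, along the tool's axes as they then stand; what a row does not reach is not made up. A row lasts 1/8 s, in which the tool goes at most 62.5 mm and 10.7 degrees, less where a joint would pass 70% of its speed; a pose out of reach is approached as far as the arm can. A call is refused whole if a number of a shift passes 1 or a number of a turn 1, either way. A call with a gripper value outside its range is refused whole. The fingers move at their own pace and stop on an object; FORCE is the grip in N (left out, the last holds). Time passes only in rows, so rows that do not move let the fingers close. It gives the time, the measured TCP pose, the force, the opening and the grip force at its end, in the units of the state.
- ctrl.observe(): the state, without advancing time (a new reading comes with each control period).
- eyes.read_camera(name): name is "scene" or "top" or "wrist"; returns a dict with "color" (480x640x3 uint8, red, green, blue), "vfov" (degrees; the focal length in pixels is half the picture's height over the tangent of half this angle, whatever the lens; pixels are square), "cx", "cy" (the principal point, pixels), "extrinsics" (4x4, takes a point from camera to world coordinates); the wrist camera has in their place "hand_eye" (4x4, takes a point from camera to tool coordinates, whose origin is the TCP and whose axes are the flange's). Camera axes: x right, y down, z forward; pixel columns grow to the right and rows downward; lengths in m; the calibration is good to about 2 mm. A picture is of the moment at which its call begins: read the wrist's pose just before it. There is no depth.
- ctrl.close_job(): hands the job in; it is judged then, once.
The state is a dict: "clock": time; "joint_pos": joint angles; "qvel": joint speeds; "joint_efforts": joint torques, N m; "tcp_pos": TCP position; "ee_rot": TCP orientation; "force": force on the tool from outside, world axes, zero at the start; "moment": the same for the moment, N m; "gripper_width": finger opening in m; "grip_force": force on a finger pad.
Only numpy, scipy, OpenCV 4.12 (cv2) and the standard library are available. Lean on these libraries where they do the work, as an engineer would, in place of code of your own. Each camera call takes 0.05 s, during which the arm holds its last target. There are 200 camera calls.

### The job

The hinged cover on the blue-backed corner jig stands a little open: first press it down until it lies flat and level. Then pick up the engineer's square, stand it upright on the middle of the cover and press it into the corner, until the stock's underside sits flat on the cover and the back of the blade lies flush against the blue upright. Finish while still gripping the square and pressing it firmly both down and against the upright, as if someone were about to check and tighten the jig; do not let go of it, and leave the other things on the bench where they are.

Things in the scene. Friction and masses are not known exactly. Their poses are not given: they have to be found in the camera images.
- jig: Corner jig, fixed to the worktop: aluminium base plate 185 x 96 mm whose top is 12 mm above the worktop, with a blue upright at one end. Origin on the worktop, 65 mm in front of the upright's face and midway across. +x points level from the open end to the upright, z up. The upright's face is the plane x = 65 mm; the base plate reaches from x = -80 to 105 mm.
- upright: The blue upright of the jig, fixed to it: a wall 12 mm thick, 84 mm wide, top 90 mm above the worktop, with two low ribs behind. Its frame is the jig's frame (same origin and axes), not its own centre.
- cover: Steel cover plate of the jig, 128 x 72 x 7 mm, hinged at its rear lower edge by the upright. Origin mid hinge line (13 mm up); x towards the upright, z plate normal; plate spans x -128.5 to -0.5, z 0 to 7 mm. Starts 0.06 to 0.14 rad open, front end 8 to 18 mm too high. Stiff hinge (about 5 N at the front end moves it), stays where left, stops when level with its top 20 mm above the worktop.
- cover_front (a point): Middle of the upper front edge of the cover, the end away from the hinge.
- corner (a point): Point midway along the inner corner of the jig, where the level cover's top meets the upright's face: 65 mm ahead of the jig's origin and 20 mm above the worktop. Axes as the jig's.
- square: Loose engineer's square, 0.2 to 0.45 kg, standing on its stock. Dark stock 130 mm long (x), 24 wide (y), 32 high (z); bright blade, 5 mm thick, 22 wide, rises from its +x end to 100 mm, back flush with the stock's end. Origin at the centre of the stock's underside; x towards the blade, z up. Faces to seat: underside (z = 0) and blade back (x = 65 mm).
- heel (a point): Outer corner of the square, where underside and blade back meet: 65 mm from the square's origin along its x, z = 0. Sliding on the cover, the square rubs: friction takes up to about 0.8 of the downward push before anything reaches the upright.
- grip (a point): Good place to pinch the stock across its 24 mm width from above: 20 mm from the stock's middle towards its free end, 85 mm from the back of the blade, 22 mm above the underside.
- specimen_cup: Bystander: lidded specimen cup with orange lid, 64 mm wide, 68 mm high, at the left front. Origin at the centre of its underside.
- coplin_jar: Bystander: staining jar with a green lid, 56 mm wide, 104 mm high, at the left back. Origin at the centre of its underside.
- marker: Bystander: green marker pen lying at the right front, 120 mm long. Origin at the centre of its underside.
- notepad: Bystander: white notepad, 106 x 149 x 13 mm, at the right. Origin at the centre of its underside.
- timer: Bystander: white lab timer, 33 x 64 x 62 mm, standing at the back. Origin at the centre of its underside.
Things that resemble listed ones, but are neither listed nor needed, are in the scene too. Of the things that look like the jig, the larger one is meant. There is more than one size of the square; the one meant has the size given above.

How it is judged:
By the outcome, as a careful person would: the job done as asked, in the order asked, and still so for the second after the job is handed in, while the arm keeps its last pose, push and grip.
It also fails if it takes over 61 s, if anything falls off the work surface, if the arm or the gripper's body presses on something with over 40 N, if the wrist force passes 120 N, or if a joint passes its speed limit or range.

## Working session

There is one attempt and no reset: what is moved stays moved. The work goes in short steps, Python scripts to look and compute and a shell command to move; the robot and the scene stay as the last step left them, time stands still between calls to the robot, and variables do not carry over. Pictures are saved under pics/ and viewed, at most 10 in all, crops included, and the job is handed in when it is done.

```bash
mkdir -p pics; ls; cat > h.py <<'E'
import numpy as np, cv2
from station import ctrl, eyes
def K(c): return c["color"].shape[0]/2/np.tan(np.radians(c["vfov"])/2)
def ray(c,u,v,T=None):
    T=np.array(c["extrinsics"]) if T is None else T
    f=K(c); d=T[:3,:3]@np.array([(u-c["cx"])/f,(v-c["cy"])/f,1.]); return T[:3,3],d/np.linalg.norm(d)
def onz(c,u,v,z,T=None):
    o,d=ray(c,u,v,T); return o+d*(z-o[2])/d[2]
def proj(c,P,T=None):
    T=np.array(c["extrinsics"]) if T is None else T
    p=T[:3,:3].T@(np.array(P)-T[:3,3]); return K(c)*p[:2]/p[2]+[c["cx"],c["cy"]]
def tri(r1,r2):
    A=np.zeros((3,3));b=np.zeros(3)
    for o,d in (r1,r2):
        M=np.eye(3)-np.outer(d,d);A+=M;b+=M@o
    p=np.linalg.solve(A,b); return p,[np.linalg.norm((np.eye(3)-np.outer(d,d))@(p-o)) for o,d in (r1,r2)]
def wristT(c):
    from scipy.spatial.transform import Rotation as R
    s=ctrl.observe(); T=np.eye(4); T[:3,:3]=R.from_euler('xyz',s["ee_rot"]).as_matrix(); T[:3,3]=s["tcp_pos"]; return T@np.array(c["hand_eye"])
E
python3 - <<'E'
from h import *
print(ctrl.observe())
for n in ("top","scene"):
    c=eyes.read_camera(n); cv2.imwrite(f"pics/{n}0.png",c["color"][...,::-1]); np.save(f"pics/{n}0.npy",c,allow_pickle=True)
    print(n,c["vfov"],c["cx"],c["cy"],np.round(c["extrinsics"],3).tolist())
E
```

```text
pics
{'clock': 0.0, 'joint_pos': array([-1.26899746,  0.46834822, -0.01156463,  1.60365345,  0.00600471,
        1.07143354, -0.05630709]), 'qvel': array([-0.00026479,  0.0022942 , -0.00033174,  0.00011853, -0.00101603,
       -0.00077508, -0.00195227]), 'joint_efforts': array([-8.12876315e-04, -5.20565557e+01, -1.25948826e-02, -2.43753505e+01,
       -5.66882221e-02,  1.71051105e-02,  1.19815963e-04]), 'tcp_pos': array([0.2195948 , 0.61115472, 0.22464679]), 'ee_rot': array([-3.13978995e+00,  1.47603589e-04,  2.79669119e+00]), 'force': array([-0.18732788, -0.53380563, -0.54366959]), 'moment': array([-0.02807812, -0.02555946, -0.03169015]), 'grip_force': 0.0, 'gripper_width': 0.09173932613226965}
top 50.64307446968518 315.754150354225 247.04356906446682 [[0.023, -0.989, 0.148, 0.337], [-1.0, -0.022, 0.013, -0.061], [-0.01, -0.149, -0.989, 1.405], [0.0, 0.0, 0.0, 1.0]]
scene 45.25739218060467 318.54487264998284 239.61833451696472 [[-0.219, -0.795, 0.566, -0.507], [-0.976, 0.175, -0.132, 0.193], [0.006, -0.581, -0.814, 1.526], [0.0, 0.0, 0.0, 1.0]]
```

View pics/top0.png

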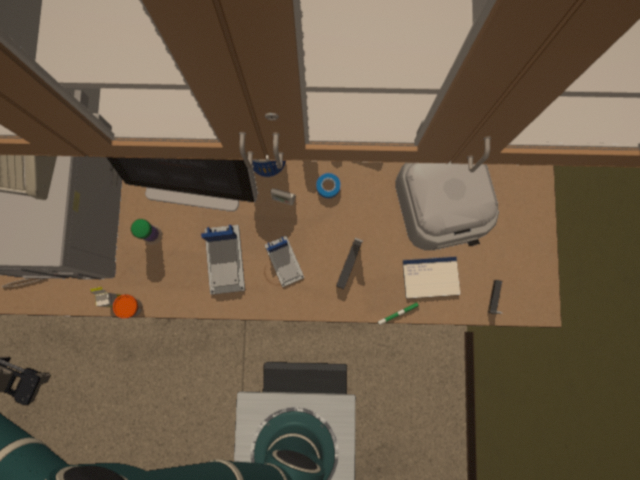

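View pics/scene0.png

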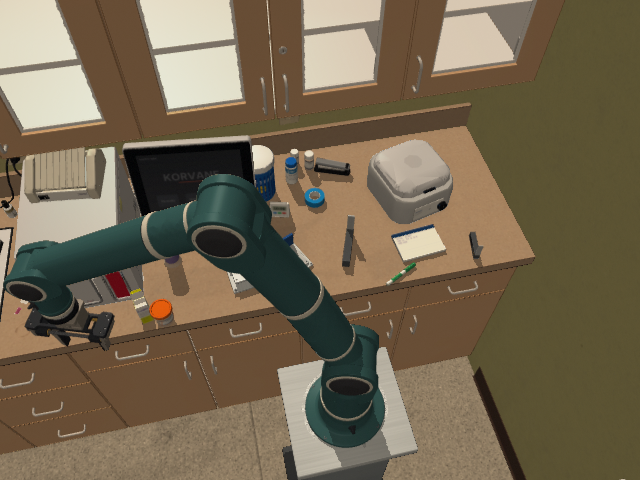

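The top view shows two jig candidates: a larger one at (224,260) and a smaller one at (284,262). There are also two squares, a longer one at (349,265) and a short one at (495,297). The larger jig and the longer square fit the text. I'll confirm in an enlarged crop and measure sizes.

```bash
python3 - <<'E'
from h import *
t=np.load("pics/top0.npy",allow_pickle=True).item()
im=t["color"][...,::-1]
a=cv2.resize(im[215:305,190:390],None,fx=4,fy=4,interpolation=cv2.INTER_CUBIC)
s=np.load("pics/scene0.npy",allow_pickle=True).item()["color"][...,::-1]
b=cv2.resize(s[200:280,320:490],(0,0),fx=2.9,fy=2.9,interpolation=cv2.INTER_CUBIC)
out=np.zeros((600,800,3),np.uint8); out[:360]=a; out[362:362+b.shape[0],:b.shape[1]]=b
b2=cv2.resize(im[260:330,475:520],(0,0),fx=3.3,fy=3.3,interpolation=cv2.INTER_CUBIC);out[362:362+b2.shape[0],510:510+b2.shape[1]]=b2
cv2.imwrite("pics/crop1.png",out)
E
```

```text
(no output)
```

View pics/crop1.png

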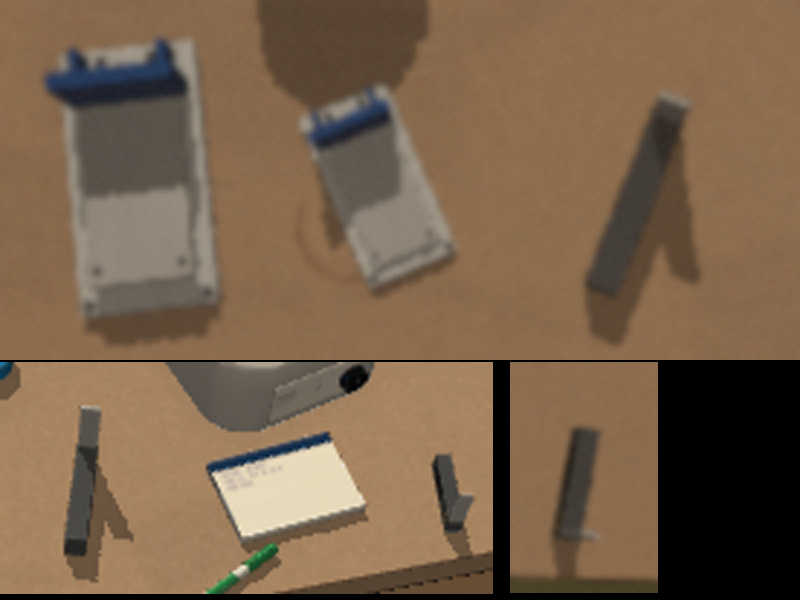

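The crop confirms it. The larger jig (left, cover ajar, upright on the far side) and the long square (blade at the far end) are the ones meant. Next, rough positions, then the wrist camera.

```bash
python3 - <<'E'
from h import *
t=np.load("pics/top0.npy",allow_pickle=True).item()
def p(x,y,z): return onz(t,190+x/4,215+y/4,z)
fl,fr,br=p(83,312,.012),p(217,300,.012),p(194,42,.012)
print("base",fl,fr,br,np.linalg.norm(fl-fr),np.linalg.norm(fr-br),np.degrees(np.arctan2(*(br-fr)[1::-1])))
n,f,b=p(603,287,.032),p(668,128,.032),p(674,98,.1)
print("sq",n,f,b,np.linalg.norm(f-n),np.degrees(np.arctan2(*(b-n)[1::-1])))
# small one
n2=onz(t,475+560/3.3*0+ (562-510)/3.3,260+(530-362)/3.3,.02);f2=onz(t,475+(584-510)/3.3,260+(430-362)/3.3,.02);print("small sq len",np.linalg.norm(n2-f2))
c=eyes.read_camera("wrist");print(c["vfov"],c["cx"],c["cy"],np.round(c["hand_eye"],3).tolist())
E
```

```text
base [0.4125624  0.24243783 0.012     ] [0.42288086 0.15075975 0.012     ] [0.60260705 0.17488086 0.012     ] 0.09225692780143997 0.1813376151584838 7.64400861729002
sq [ 0.43638686 -0.11306299  0.032     ] [ 0.54602369 -0.15571359  0.032     ] [ 0.55552484 -0.15469345  0.1       ] 0.11764058370626851 -19.260980963370994
small sq len 0.08489447968901458
68.42539249519801 320.8089662338679 239.93906105070891 [[-0.001, -0.962, -0.274, 0.079], [1.0, -0.002, 0.0, -0.001], [-0.0, -0.274, 0.962, -0.16], [0.0, 0.0, 0.0, 1.0]]
```

```bash
python3 -m inch '[[[-0.89,-0.775,0],[0,0,0],91],[[-0.89,-0.775,0],[0,0,0],91],[[-0.89,-0.775,0],[0,0,0],91],[[-0.89,-0.775,0],[0,0,0],91],[[-0.89,-0.775,0],[0,0,0],91],[[-0.89,-0.775,0],[0,0,0],91],[[-0.89,-0.775,0],[0,0,0],91],[[-0.89,-0.775,0],[0,0,0],0],[[0,0,0],[0,0,-0.92],0],[[0,0,0],[0,0,-0.92],0],[[0,0,0],[0,0,-0.92],0],[[0,0,0],[0,0,-0.92],0]]'
python3 -m inch '[[[0,0,0],[0,0,-0.92],0],[[0,0,0],[0,0,0],0],[[0,0,0],[0,0,0],0]]'
python3 - <<'E'
from h import *
T=None
c=None
s=ctrl.observe();print(s["tcp_pos"],s["ee_rot"],s["joint_pos"])
from scipy.spatial.transform import Rotation as R
c=eyes.read_camera("wrist"); T=wristT(c); c["T"]=T
np.save("pics/w1.npy",c,allow_pickle=True); cv2.imwrite("pics/w1.png",c["color"][...,::-1])
E
```

```text
clock: 1.65
tcp_pos: [0.4498, 0.1995, 0.2254]
ee_rot: [-3.141, -0.0, -3.098]
force: [-0.0, 0.2, 0.3]
gripper_width: 0.0431
grip_force: 0.0
clock: 2.02
tcp_pos: [0.4499, 0.1996, 0.2255]
ee_rot: [-3.142, -0.0, -3.006]
force: [-0.4, 0.3, 0.6]
gripper_width: 0.0131
grip_force: 0.0
[0.44991718 0.19956856 0.22552276] [-3.14152801e+00 -9.83046540e-05 -3.00634676e+00] [-0.60331717  0.19807782  0.13360238  1.9884966  -0.03203439  0.95709402
  1.2522009 ]
```

View pics/w1.png

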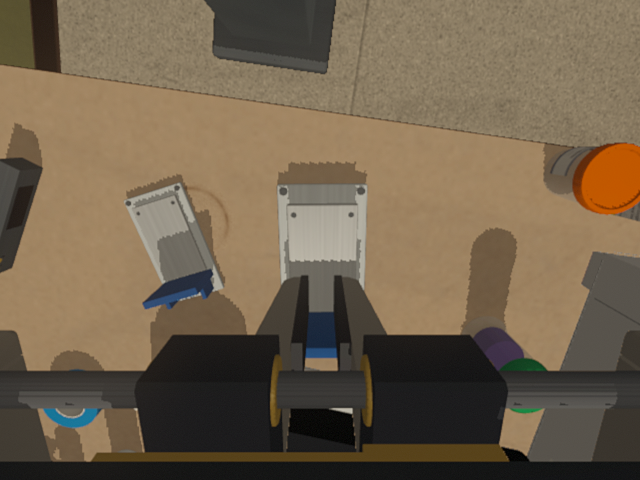

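The wrist view shows the larger jig upright in the image, with base front corners at about (278,184) and (367,184) and cover front corners at about (289,205) and (355,205). The upright is hidden behind the fingers. I'll move 100 mm forward for a second view.

```bash
python3 -m inch '[[[-1,0.3,0],[0,0,0],0],[[-1,0.3,0],[0,0,0],0],[[0,0,0],[0,0,0],0],[[0,0,0],[0,0,0],0],[[0,0,0],[0,0,0],0]]'
python3 - <<'E'
from h import *
c=eyes.read_camera("wrist"); c["T"]=wristT(c); np.save("pics/w2.npy",c,allow_pickle=True)
w1=np.load("pics/w1.npy",allow_pickle=True).item()
a=cv2.resize(w1["color"][160:300,220:420],None,fx=3,fy=3,interpolation=cv2.INTER_CUBIC)[...,::-1]
b=c["color"][40:340,180:480][...,::-1]
out=np.zeros((600,800,3),np.uint8)
out=c["color"][...,::-1].copy()
crop=cv2.resize(out[20:280,140:460],None,fx=2.3,fy=2.3,interpolation=cv2.INTER_CUBIC); cv2.imwrite("pics/w2.png",crop); print(crop.shape)
E
```

```text
clock: 2.7
tcp_pos: [0.5439, 0.2425, 0.2258]
ee_rot: [3.142, -0.0, -3.005]
force: [1.1, 0.7, -0.9]
gripper_width: 0.0004
grip_force: 0.0
(598, 736, 3)
```

View pics/w2.png

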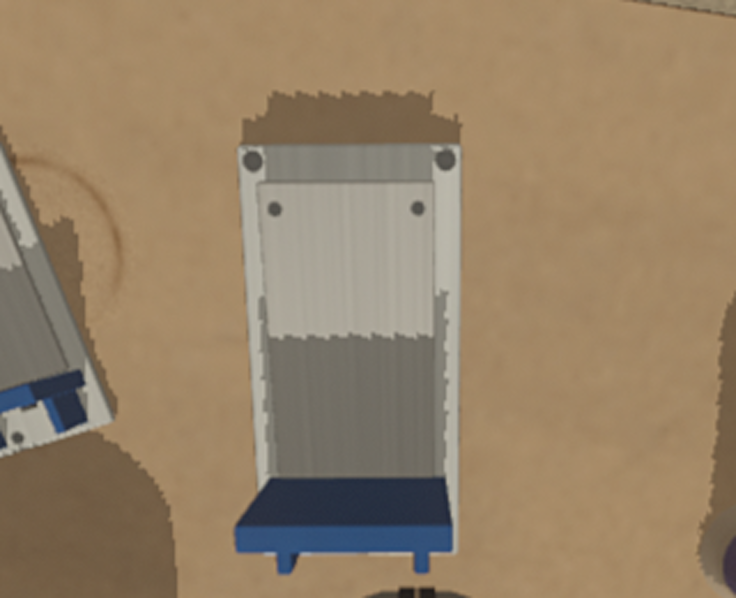

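The crop of the second view shows:
- **Base corners:** (239,146), (460,146) and (457,552).
- **Cover front edge:** (258,183) to (433,182).
- **Cover screws:** (275,209) and (418,208).
- **Upright's top face edge:** (237,526) to (452,526).

Now to triangulate these.

```bash
python3 - <<'E'
from h import *
w1=np.load("pics/w1.npy",allow_pickle=True).item(); w2=np.load("pics/w2.npy",allow_pickle=True).item()
def blob(c,u,v,r=6):
    u0,v0=int(round(u))-r,int(round(v))-r
    g=cv2.cvtColor(c["color"],cv2.COLOR_RGB2GRAY)[v0:v0+2*r+1,u0:u0+2*r+1].astype(float)
    m=np.clip(np.percentile(g,60)-25-g,0,None); yy,xx=np.mgrid[:2*r+1,:2*r+1]
    return u0+(m*xx).sum()/m.sum(), v0+(m*yy).sum()/m.sum()
q=lambda x,y:(140+x/2.3,20+y/2.3)
for n,a,b in (("coverL",(293,215),q(275,209)),("coverR",(351,215),q(418,208))):
    p1,p2=blob(w1,*a),blob(w2,*b); print(n,np.round(p1,1),np.round(p2,1),*tri(ray(w1,*p1,w1["T"]),ray(w2,*p2,w2["T"])))
for n,a,b in (("bscrL",(283,191),q(253,160)),("bscrR",(361,191),q(445,160))):
    p1,p2=blob(w1,*a,4),blob(w2,*b,4); print(n,np.round(p1,1),np.round(p2,1),*tri(ray(w1,*p1,w1["T"]),ray(w2,*p2,w2["T"])))
for n,a,b in (("covfL",(289,205),q(258,183)),("covfR",(355.5,205),q(433.5,182)),("baseL",(278,184),q(239,146)),("baseR",(367.5,184),q(460,146))):
    print(n,*tri(ray(w1,*a,w1["T"]),ray(w2,*b,w2["T"])))
B=[onz(w2,*q(*p),z,w2["T"]) for p,z in (((239,146),.012),((460,146),.012),((457,552),.012),((237,526),.09),((452,526),.09),((272,480),.02),((446,480),.02))]
print(np.round(B,4)); d=B[2]-B[1]; print("len",np.linalg.norm(d),np.degrees(np.arctan2(d[1],d[0])),"w",np.linalg.norm(B[0]-B[1]))
d=B[3]-B[4]; print("up",np.linalg.norm(d),np.degrees(np.arctan2(-d[0],d[1]))); d=B[5]-B[6];print("up bottom",np.linalg.norm(d),np.degrees(np.arctan2(-d[0],d[1])))
d=B[0]-B[1]; print(np.degrees(np.arctan2(-d[0],d[1])))
E
```

```text
coverL [293.2 214.6] [259.  110.5] [0.44787753 0.17120954 0.0354954 ] [np.float64(6.842534034761435e-05), np.float64(6.842534034759602e-05)]
coverR [350.7 214.3] [321.2 110.1] [0.43972092 0.22880325 0.03568158] [np.float64(0.00010184361159487764), np.float64(0.0001018436115948891)]
bscrL [282.8 190.6] [nan nan] [nan nan nan] [np.float64(nan), np.float64(nan)]
bscrR [360.6 190.4] [nan nan] [nan nan nan] [np.float64(nan), np.float64(nan)]
covfL [0.43888856 0.16515185 0.03648658] [np.float64(0.0008913887181553716), np.float64(0.0008913887181553528)]
covfR [0.42956595 0.23324093 0.03409523] [np.float64(0.0011121661501037497), np.float64(0.0011121661501036926)]
baseL [0.42319455 0.14970418 0.00756764] [np.float64(0.0002899921644030549), np.float64(0.0002899921644030749)]
baseR [0.41041597 0.24406419 0.00828614] [np.float64(0.00039843003934237215), np.float64(0.0003984300393423713)]
[[0.4238 0.1504 0.012 ]
 [0.4111 0.2436 0.012 ]
 [0.5919 0.2694 0.012 ]
 [0.5666 0.1767 0.09  ]
 [0.5555 0.2581 0.09  ]
 [0.5658 0.1782 0.02  ]
 [0.5549 0.2583 0.02  ]]
len 0.18263774793763254 8.134128474948037 w 0.09404619471613122
up 0.08214768157381047 -172.2762037933739
up bottom 0.08087846154012296 -172.27315977389716
-172.2536739949331<stdin>:7: RuntimeWarning: invalid value encountered in scalar divide
```

Measurements agree with the text: base 183 x 94 mm, yaw 7.8°, cover screws 35.6 mm up (about 16 mm open), jig origin about (0.4966, 0.2082). I'll go above the cover front with closed fingers and press.

```bash
python3 -m inch '[[[0.71,-0.183,0.2],[0,0,0],0],[[0.71,-0.183,0.2],[0,0,0],0],[[0.71,-0.183,0.2],[0,0,0],0],[[0,0,0.9],[0,0,0],0],[[0,0,0.9],[0,0,0],0],[[0,0,0.6],[0,0,0],0],[[0,0,0.2],[0,0,0],0],[[0,0,0.1],[0,0,0],0],[[0,0,0],[0,0,0],0],[[0,0,0],[0,0,0],0]]'
python3 -m inch '[[[0,0,0.1],[0,0,0],0],[[0,0,0.1],[0,0,0],0],[[0,0,0.1],[0,0,0],0],[[0,0,0.1],[0,0,0],0],[[0,0,0],[0,0,0],0]]'
```

```text
clock: 4.0
tcp_pos: [0.4439, 0.2017, 0.0616]
ee_rot: [3.141, 0.002, -3.005]
force: [0.4, 0.8, -0.1]
gripper_width: 0.0003
grip_force: 0.0
clock: 4.62
tcp_pos: [0.4431, 0.2012, 0.0401]
ee_rot: [-3.141, -0.0, -3.005]
force: [1.2, 0.2, -0.5]
gripper_width: 0.0003
grip_force: 0.0
```

```bash
python3 -m inch '[[[0,0,0.06],[0,0,0],0],[[0,0,0.06],[0,0,0],0],[[0,0,0],[0,0,0],0],[[0,0,0],[0,0,0],0]]'
python3 -m inch '[[[0,0,0.06],[0,0,0],0],[[0,0,0.06],[0,0,0],0],[[0,0,0],[0,0,0],0],[[0,0,0],[0,0,0],0]]'
```

```text
clock: 5.12
tcp_pos: [0.4436, 0.2013, 0.0346]
ee_rot: [3.142, 0.001, -3.005]
force: [0.4, -0.6, -0.1]
gripper_width: 0.0005
grip_force: 0.0
clock: 5.62
tcp_pos: [0.4436, 0.2014, 0.031]
ee_rot: [3.141, 0.001, -3.005]
force: [-7.1, -4.8, 29.3]
gripper_width: 0.0005
grip_force: 15.2
```

```bash
python3 -m inch '[[[0,0,-0.3],[0,0,0],0],[[0,0,-0.7],[0,0,0],0],[[0,0,-0.9],[0,0,0],0],[[0,0,-0.9],[0,0,0],0],[[0,0,-1],[0,0,0],0],[[-1,0,0],[0,0,0],0],[[0,0,0],[0,0,0],0],[[0,0,0],[0,0,0],0]]' | head -4
python3 - <<'E'
from h import *
c=eyes.read_camera("wrist"); c["T"]=wristT(c); np.save("pics/w3.npy",c,allow_pickle=True)
print(ctrl.observe()["tcp_pos"],ctrl.observe()["force"])
E
python3 -m inch '[[[-1,0,0],[0,0,0],0],[[0,0,0],[0,0,0],0],[[0,0,0],[0,0,0],0],[[0,0,0],[0,0,0],0]]' | head -4
python3 - <<'E'
from h import *
c=eyes.read_camera("wrist"); c["T"]=wristT(c); np.save("pics/w4.npy",c,allow_pickle=True)
w3=np.load("pics/w3.npy",allow_pickle=True).item()
w=[w3,c]
o=np.array([.4966,.2082,0]);R=np.array([.9907,.1357,0]);L=np.array([-.1357,.9907,0])
def blob(c,P,r=7):
    u,v=proj(c,P,c["T"]);u0,v0=int(round(u))-r,int(round(v))-r
    g=cv2.cvtColor(c["color"],cv2.COLOR_RGB2GRAY)[v0:v0+2*r+1,u0:u0+2*r+1].astype(float)
    m=np.clip(np.median(g)-35-g,0,None); yy,xx=np.mgrid[:2*r+1,:2*r+1]
    return u0+(m*xx).sum()/m.sum(), v0+(m*yy).sum()/m.sum()
for l in (-.0291,.0291):
    P=o-.0535*R+l*L+[0,0,.02]
    ps=[blob(k,P) for k in w]; print(np.round(ps,1).tolist(),*tri(*[ray(k,*p,k["T"]) for k,p in zip(w,ps)]))
a=c["color"][20:280,140:460][...,::-1]; cv2.imwrite("pics/w4.png",cv2.resize(np.hstack([w3["color"][100:360,180:460][...,::-1],a]),None,fx=1.3,fy=1.3,interpolation=cv2.INTER_CUBIC))
E
```

```text
clock: 6.62
tcp_pos: [0.4917, 0.2077, 0.2177]
ee_rot: [-3.141, -0.002, -3.005]
force: [-0.2, -0.1, 0.7]
[0.49140862 0.20781337 0.21773094] [-0.5325174  -0.05580292 -0.50112426]
clock: 7.18
tcp_pos: [0.541, 0.2149, 0.2185]
ee_rot: [3.141, -0.001, -3.004]
force: [0.2, -0.7, 0.1]
[[290.6, 169.7], [288.9, 116.5]] [0.44589637 0.17081904 0.01710955] [np.float64(3.33482053450505e-05), np.float64(3.3348205345052146e-05)]
[[348.9, 169.4], [349.4, 116.4]] [0.43773962 0.22896373 0.01642752] [np.float64(1.8566675642903694e-05), np.float64(1.856667564289483e-05)]
```

View pics/w4.png

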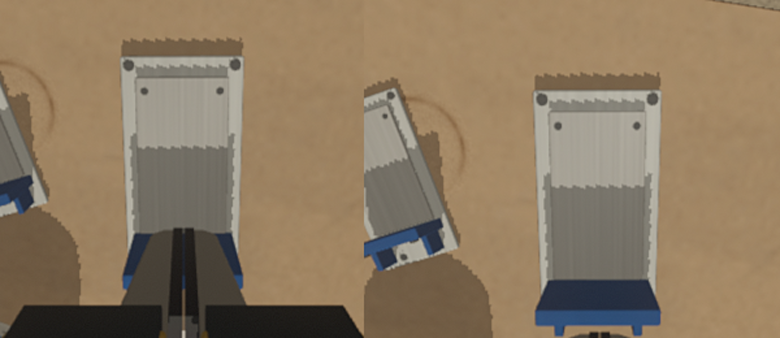

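The right half of the picture shows the cover lying level. The screws came down 19 mm, and their height now reads 17 mm, with the same 3 mm low bias as the base reading. Next, go over the square.

```bash
python3 -m inch '[[[0.337,-0.963,0],[0,0,0],60],[[0.337,-0.963,0],[0,0,0],60],[[0.337,-0.963,0],[0,0,0],60],[[0.337,-0.963,0],[0,0,0],60],[[0.337,-0.963,0],[0,0,0],60],[[0.337,-0.963,0],[0,0,0],60],[[0.337,-0.963,0],[0,0,0],60],[[0,0,0],[0,0,0.906],60],[[0,0,0],[0,0,0.906],60],[[0,0,0],[0,0,0.906],60],[[0,0,0],[0,0,0.906],60],[[0,0,0],[0,0,0.906],60]]' >/dev/null
python3 -m inch '[[[0,0,0],[0,0,0],60],[[0,0,0],[0,0,0],60],[[0,0,0],[0,0,0],60]]'|head -3
python3 - <<'E'
from h import *
c=eyes.read_camera("wrist"); c["T"]=wristT(c); np.save("pics/s1.npy",c,allow_pickle=True)
E
python3 -m inch '[[[-0.9,0.5,0],[0,0,0],60],[[0,0,0],[0,0,0],60],[[0,0,0],[0,0,0],60],[[0,0,0],[0,0,0],60]]' | head -4
python3 - <<'E'
from h import *
c=eyes.read_camera("wrist"); c["T"]=wristT(c); np.save("pics/s2.npy",c,allow_pickle=True)
a=np.load("pics/s1.npy",allow_pickle=True).item()
f=lambda c:cv2.resize(c["color"][60:340,220:420][...,::-1],None,fx=2,fy=2,interpolation=cv2.INTER_CUBIC)
cv2.imwrite("pics/s12.png",np.hstack([f(a),f(c)]))
E
```

```text
clock: 9.1
tcp_pos: [0.4713, -0.135, 0.2187]
ee_rot: [3.141, 0.0, 2.805]
clock: 9.65
tcp_pos: [0.5212, -0.1268, 0.2185]
ee_rot: [3.142, -0.001, 2.803]
force: [-0.5, 1.1, 0.1]
```

View pics/s12.png

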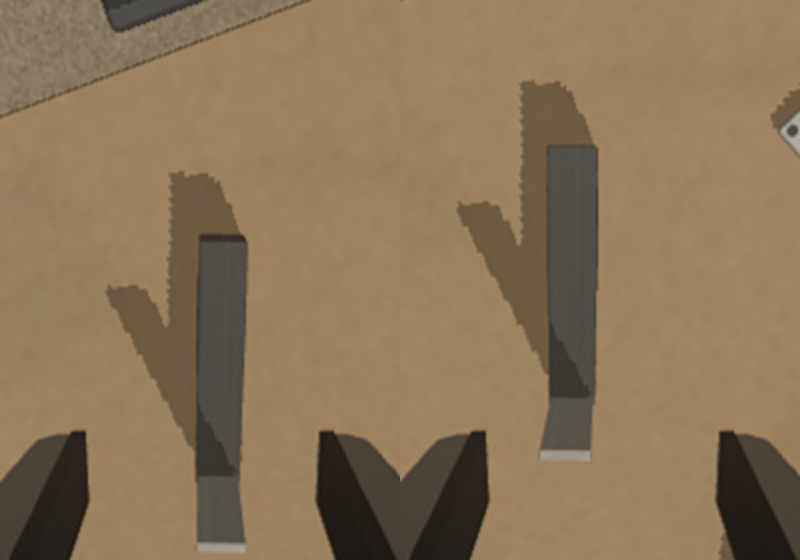

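In the two crops the stock's top runs from (198–246, 241) to (197–238, 475) on the left, and from (147–197, 147) to (149–190, 397) on the right. The blade's top is at (197–245, 552) and (141–190, 460) respectively.

```bash
python3 - <<'E'
from h import *
a=np.load("pics/s1.npy",allow_pickle=True).item();c=np.load("pics/s2.npy",allow_pickle=True).item()
q=lambda p:(220+p[0]/2,60+p[1]/2)
P=[]
for n,p,r in (("nearL",(198.5,241),(147.5,147)),("nearR",(246,241),(197,147)),("farL",(197,475),(149,398)),("farR",(238,475),(190,398)),("btL",(197,552),(141,460)),("btR",(245,552),(190,460))):
    x,e=tri(ray(a,*q(p),a["T"]),ray(c,*q(r),c["T"])); P.append(x); print(n,np.round(x,4),np.round(e[0],4), np.round(onz(c,*q(r),.029,c["T"])[:2],4))
P=np.array(P); n=(P[0]+P[1])/2; b=(P[4]+P[5])/2;f=(P[2]+P[3])/2
d=f-n; print("yaw",np.degrees(np.arctan2(d[1],d[0])),np.linalg.norm(d[:2]))
d=b-n; L=np.linalg.norm(d[:2]);print("yaw nb",np.degrees(np.arctan2(d[1],d[0])),L)
u=d[:2]/L; g=n[:2]+.045*u; print("grip",g)
s=ctrl.observe(); e=np.array([*(g-s["tcp_pos"][:2])]); y=s["ee_rot"][2]
print("tool dx,dy units",e@[np.cos(y),np.sin(y)]/.05, e@[np.sin(y),-np.cos(y)]/.05,"yaw tool",np.degrees(y)-180)
E
```

```text
nearL [ 0.433  -0.1238  0.0275] 0.0002 [ 0.4331 -0.1235]
nearR [ 0.4409 -0.1016  0.0268] 0.0002 [ 0.4409 -0.1014]
farL [ 0.5508 -0.1667  0.0296] 0.0004 [ 0.5511 -0.1672]
farR [ 0.5571 -0.1459  0.0321] 0.0007 [ 0.5582 -0.147 ]
btL [ 0.5555 -0.1675  0.0988] 0.0002 [ 0.5825 -0.1837]
btR [ 0.562  -0.1473  0.0999] 0.0 [ 0.5913 -0.1589]
yaw -20.45690942427904 0.12483474617652117
yaw nb -20.13687161516482 0.12973427658459857
grip [ 0.47921194 -0.12819254]
tool dx,dy units 0.785019412502414 -0.306649813720893 yaw tool -19.390032257864647
```

Sizes check out (length 129.7 mm, blade top 99 mm). Now align and descend.

```bash
python3 -m inch '[[[0.785,-0.307,0],[0,0,0.12],60],[[0,0,0.9],[0,0,0],60],[[0,0,0.9],[0,0,0],60],[[0,0,0.9],[0,0,0],60],[[0,0,0.6],[0,0,0],60],[[0,0,0.4],[0,0,0],60],[[0,0,0.2],[0,0,0],60],[[0,0,0.1],[0,0,0],60],[[0,0,0],[0,0,0],60],[[0,0,0],[0,0,0],60]]'
```

```text
clock: 10.95
tcp_pos: [0.4806, -0.128, 0.0193]
ee_rot: [3.141, 0.001, 2.791]
force: [-0.6, -0.1, -0.2]
gripper_width: 0.0599
grip_force: 0.0
```

```bash
python3 -m inch '[[[0,0,0.05],[0,0,0],60],[[0,0,0],[0,0,0],40],[[0,0,0],[0,0,0],15],[[0,0,0],[0,0,0],15],[[0,0,0],[0,0,0],15],[[0,0,0],[0,0,0],15],[[0,0,0],[0,0,0],15],[[0,0,0],[0,0,0],15]]' 55
python3 -m inch '[[[0,0,-0.2],[0,0,0],15],[[0,0,-0.8],[0,0,0],15],[[0,0,-0.8],[0,0,0],15],[[0,0,-0.7],[0,0,0],15],[[0,0,0],[0,0,0],15],[[0,0,0],[0,0,0],15]]'
```

```text
clock: 11.95
tcp_pos: [0.48, -0.1279, 0.0161]
ee_rot: [3.142, 0.0, 2.791]
force: [-0.9, 0.4, 0.5]
gripper_width: 0.0236
grip_force: 55.0
clock: 12.7
tcp_pos: [0.479, -0.1274, 0.1401]
ee_rot: [-3.141, -0.002, 2.792]
force: [-0.1, 0.2, -3.7]
gripper_width: 0.0237
grip_force: 55.0
```

Held, about 0.37 kg. Now carry it over the cover, 15 mm short of the upright.

```bash
python3 -m inch '[[[0.368,0.872,0],[0,0,0],15],[[0.368,0.872,0],[0,0,0],15],[[0.368,0.872,0],[0,0,0],15],[[0.368,0.872,0],[0,0,0],15],[[0.368,0.872,0],[0,0,0],15],[[0.368,0.872,0],[0,0,0],15],[[0.368,0.872,0],[0,0,0],15],[[0,0,0],[0,0,-0.93],15],[[0,0,0],[0,0,-0.93],15],[[0,0,0],[0,0,-0.93],15],[[0,0,0],[0,0,-0.93],15],[[0,0,0],[0,0,-0.93],15]]' >/dev/null
python3 -m inch '[[[0,0,0],[0,0,0],15],[[0,0,0],[0,0,0],15],[[0,0,0],[0,0,0],15]]'
python3 - <<'E'
from h import *
s=ctrl.observe(); R=np.array([.9907,.1357]);L=np.array([-.1357,.9907]); y=s["ee_rot"][2]
e=s["tcp_pos"][:2]-np.array([.561,.217]); print("along",e@R,"lat",e@L,"yaw",np.degrees(y)%360-180)
c=eyes.read_camera("wrist"); cv2.imwrite("pics/p1.png",c["color"][60:420,100:540][...,::-1])
E
```

```text
clock: 14.58
tcp_pos: [0.4635, 0.2028, 0.1406]
ee_rot: [-3.141, -0.001, -3.006]
force: [0.5, 0.7, -3.8]
gripper_width: 0.0236
grip_force: 55.0
along -0.09855608007437729 lat -0.0007874749811274603 yaw 7.785585166963386
```

View pics/p1.png

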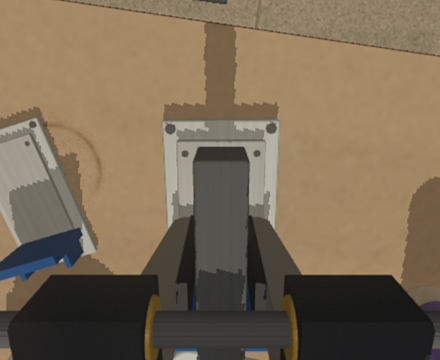

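The stock is centred on the cover and parallel to it (stock end at about (221,152), between the two cover screws). Lower it.

```bash
python3 -m inch '[[[0,0,0.6],[0,0,0],15],[[0,0,0.6],[0,0,0],15],[[0,0,0.4],[0,0,0],15],[[0,0,0.25],[0,0,0],15],[[0,0,0.1],[0,0,0],15],[[0,0,0],[0,0,0],15],[[0,0,0],[0,0,0],15],[[0,0,0],[0,0,0],15]]'
python3 -m inch '[[[0,0,0.06],[0,0,0],15],[[0,0,0.06],[0,0,0],15],[[0,0,0],[0,0,0],15],[[0,0,0],[0,0,0],15],[[0,0,0],[0,0,0],15]]'
```

```text
clock: 15.62
tcp_pos: [0.4642, 0.2033, 0.0442]
ee_rot: [3.141, 0.001, -3.005]
force: [-0.6, -0.2, -3.7]
gripper_width: 0.0235
grip_force: 55.0
clock: 16.25
tcp_pos: [0.4638, 0.203, 0.0376]
ee_rot: [3.142, 0.0, -3.005]
force: [-0.3, 0.2, -3.7]
gripper_width: 0.0235
grip_force: 55.0
```

```bash
python3 -m inch '[[[0,0,0.03],[0,0,0],15],[[0,0,0],[0,0,0],15],[[0,0,0],[0,0,0],15]]'
python3 -m inch '[[[-0.1,0,0],[0,0,0],15],[[-0.1,0,0],[0,0,0],15],[[0,0,0],[0,0,0],15],[[0,0,0],[0,0,0],15]]'
```

```text
clock: 16.62
tcp_pos: [0.4639, 0.203, 0.0361]
ee_rot: [3.142, 0.0, -3.005]
force: [0.4, 0.6, -3.8]
gripper_width: 0.0239
grip_force: 55.0
clock: 17.12
tcp_pos: [0.474, 0.2044, 0.0361]
ee_rot: [3.142, 0.001, -3.005]
force: [0.2, 0.6, -3.3]
gripper_width: 0.0236
grip_force: 55.0
```

```bash
python3 -m inch '[[[-0.04,0,0.02],[0,0,0],15],[[0,0,0],[0,0,0],15],[[0,0,0],[0,0,0],15]]'
python3 -m inch '[[[-0.03,0,0.01],[0,0,0],15],[[0,0,0],[0,0,0],15],[[0,0,0],[0,0,0],15]]'
```

```text
clock: 17.5
tcp_pos: [0.474, 0.2044, 0.036]
ee_rot: [-3.142, -0.003, -3.005]
force: [-8.0, -1.4, 11.6]
gripper_width: 0.0237
grip_force: 55.0
clock: 17.88
tcp_pos: [0.4741, 0.2044, 0.0359]
ee_rot: [-3.141, -0.006, -3.004]
force: [-12.8, -3.4, 21.7]
gripper_width: 0.0238
grip_force: 55.0
```

```bash
python3 -m inch '[[[0,0,-0.03],[0,0,0],15],[[0,0,0],[0,0,0],15],[[0,0,0],[0,0,0],15]]'
python3 -m inch '[[[-0.03,0,-0.006],[0,0,0],15],[[0,0,0],[0,0,0],15],[[0,0,0],[0,0,0],15]]'
```

```text
clock: 18.25
tcp_pos: [0.4772, 0.2049, 0.0361]
ee_rot: [3.142, 0.0, -3.005]
force: [-0.8, -0.3, -0.2]
gripper_width: 0.0237
grip_force: 55.0
clock: 18.62
tcp_pos: [0.4776, 0.2049, 0.0361]
ee_rot: [-3.141, -0.002, -3.004]
force: [-5.5, -0.4, 0.7]
gripper_width: 0.0235
grip_force: 55.0
```

```bash
python3 -m inch '[[[-0.05,0,0],[0,0,0],15],[[0,0,0],[0,0,0],15],[[0,0,0],[0,0,0],15]]'
python3 -m inch '[[[-0.05,0,0],[0,0,0],15],[[0,0,0],[0,0,0],15],[[0,0,0],[0,0,0],15]]'
```

```text
clock: 19.0
tcp_pos: [0.4776, 0.2049, 0.036]
ee_rot: [-3.141, -0.007, -3.004]
force: [-11.9, -1.3, 8.7]
gripper_width: 0.0234
grip_force: 55.0
clock: 19.38
tcp_pos: [0.4777, 0.2049, 0.036]
ee_rot: [-3.14, -0.012, -3.004]
force: [-17.2, -2.4, 14.6]
gripper_width: 0.024
grip_force: 55.0
```

```bash
python3 -m inch '[[[0,0,0],[0,-0.1,0],15],[[0,0,0],[0,0,0],15],[[0,0,0],[0,0,0],15]]'
python3 -m inch '[[[-0.05,0,0],[0,-0.06,0],15],[[0,0,0],[0,0,0],15],[[0,0,0],[0,0,0],15]]'
```

```text
clock: 19.75
tcp_pos: [0.4777, 0.2049, 0.036]
ee_rot: [-3.14, -0.001, -3.004]
force: [-16.2, -3.0, 13.8]
gripper_width: 0.0234
grip_force: 55.0
clock: 20.12
tcp_pos: [0.4778, 0.2049, 0.0359]
ee_rot: [-3.14, -0.0, -3.004]
force: [-21.1, -2.3, 20.9]
gripper_width: 0.0233
grip_force: 55.0
```

```bash
python3 -m inch '[[[-0.06,0,-0.006],[0,-0.06,0],15],[[0,0,0],[0,0,0],15],[[0,0,0],[0,0,0],15]]'
python3 -m inch '[[[-0.06,0,-0.006],[0,-0.06,0],15],[[0,0,0],[0,0,0],15],[[0,0,0],[0,0,0],15]]' 60
python3 - <<'E'
from h import *
s=ctrl.observe(); print(s["moment"],s["force"])
sc=eyes.read_camera("scene");w=eyes.read_camera("wrist");w["T"]=wristT(w);np.save("pics/f1.npy",w,allow_pickle=True)
u,v=proj(sc,[.51,.21,.05]).astype(int);print(u,v)
a=cv2.resize(sc["color"][max(v-50,0):v+50,u-60:u+60][...,::-1],(480,400),interpolation=cv2.INTER_CUBIC)
b=cv2.resize(w["color"][80:480,160:480][...,::-1],(320,400))
cv2.imwrite("pics/f1.png",np.hstack([a,b]))
E
```

```text
clock: 20.5
tcp_pos: [0.4779, 0.2049, 0.0359]
ee_rot: [-3.139, 0.0, -3.003]
force: [-29.0, -3.9, 26.0]
gripper_width: 0.0236
grip_force: 55.0
clock: 20.88
tcp_pos: [0.4779, 0.2049, 0.0359]
ee_rot: [-3.139, 0.001, -3.003]
force: [-34.1, -4.7, 32.6]
gripper_width: 0.0239
grip_force: 60.0
[-0.84677072  8.006382   -0.07563191] [-34.08769074  -4.74491097  32.60878457]
238 256
```

View pics/f1.png

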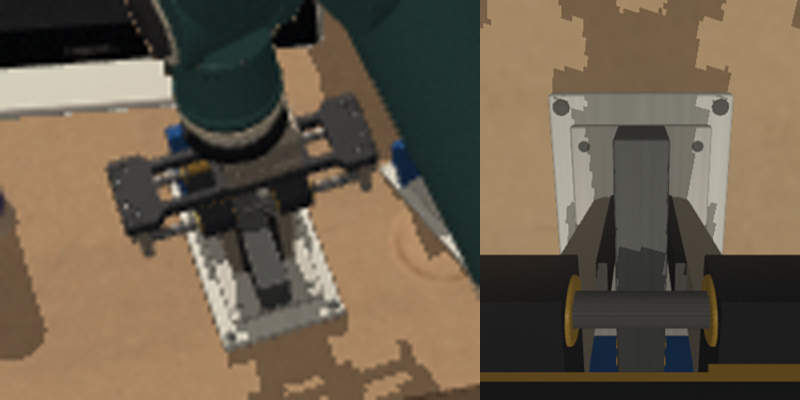

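The crops show the square on the cover's midline, with the blade against the blue upright and the stock end at about (640,130) between the screws. I'll trim the down push so the friction share is smaller, and check for tilt within the grip by comparing the stock edge with the hanging picture.

```bash
python3 -m inch '[[[-0.02,0,-0.015],[0,0,0],15],[[0,0,0],[0,0,0],15],[[0,0,0],[0,0,0],15],[[0,0,0],[0,0,0],15]]'
python3 - <<'E'
from h import *
p=cv2.cvtColor(cv2.imread("pics/p1.png"),cv2.COLOR_BGR2GRAY)
w=eyes.read_camera("wrist"); g=cv2.cvtColor(w["color"],cv2.COLOR_RGB2GRAY)[60:420,100:540]
f=np.load("pics/f1.npy",allow_pickle=True).item(); g0=cv2.cvtColor(f["color"],cv2.COLOR_RGB2GRAY)[60:420,100:540]
for n,i in (("hang",p),("f1",g0),("now",g)):
    print(n,i[140:172,212:232].mean(1).round().astype(int).tolist())
    print("   cols",i[180:186,185:260].mean(0).round().astype(int).tolist())
E
```

```text
clock: 21.48
tcp_pos: [0.4779, 0.2049, 0.0359]
ee_rot: [-3.138, -0.001, -3.003]
force: [-35.0, -5.0, 27.4]
gripper_width: 0.0235
grip_force: 60.0
hang [96, 117, 146, 158, 159, 161, 124, 54, 46, 50, 50, 50, 50, 50, 50, 51, 51, 51, 50, 52, 58, 69, 80, 85, 84, 84, 84, 84, 84, 84, 84, 84]
   cols [164, 163, 162, 162, 162, 163, 165, 150, 100, 70, 80, 84, 84, 84, 85, 85, 85, 85, 84, 85, 84, 84, 84, 84, 84, 84, 84, 84, 83, 83, 84, 84, 84, 83, 83, 82, 83, 84, 85, 85, 85, 86, 86, 86, 84, 83, 83, 82, 83, 83, 83, 84, 85, 85, 84, 83, 83, 84, 85, 84, 85, 84, 76, 68, 136, 162, 164, 163, 162, 161, 162, 164, 164, 161, 159]
f1 [123, 123, 124, 121, 101, 70, 50, 46, 47, 46, 47, 47, 47, 47, 47, 47, 47, 47, 49, 55, 66, 78, 82, 82, 81, 81, 81, 81, 82, 82, 81, 81]
   cols [109, 110, 110, 110, 109, 109, 109, 109, 80, 68, 79, 81, 81, 82, 82, 83, 83, 83, 82, 83, 83, 82, 82, 82, 82, 82, 82, 82, 81, 81, 82, 82, 83, 81, 81, 80, 81, 82, 82, 83, 83, 84, 84, 83, 82, 81, 81, 80, 80, 80, 80, 82, 82, 82, 82, 82, 82, 82, 83, 82, 83, 84, 76, 60, 83, 105, 110, 110, 111, 112, 113, 113, 113, 112, 111]
now [123, 123, 124, 125, 106, 70, 49, 46, 46, 47, 47, 47, 47, 47, 47, 47, 47, 46, 49, 56, 67, 78, 82, 81, 81, 81, 81, 81, 82, 82, 82, 81]
   cols [110, 110, 110, 109, 109, 109, 109, 109, 81, 68, 78, 81, 82, 82, 82, 83, 83, 83, 82, 83, 83, 82, 82, 82, 82, 82, 82, 81, 81, 81, 82, 82, 82, 82, 81, 80, 80, 81, 83, 83, 84, 84, 84, 83, 82, 81, 81, 80, 80, 80, 82, 82, 82, 82, 82, 82, 82, 82, 83, 83, 83, 83, 76, 60, 83, 105, 109, 110, 110, 112, 113, 113, 113, 112, 110]
```

```bash
python3 -m inch '[[[0,0,-0.022],[0,0,0],15],[[0,0,0],[0,0,0],15],[[0,0,0],[0,0,0],15],[[0,0,0],[0,0,0],15]]'
python3 -m inch '[[[0,0,0],[0,0,0],15],[[0,0,0],[0,0,0],15],[[0,0,0],[0,0,0],15],[[0,0,0],[0,0,0],15]]'
```

```text
clock: 22.02
tcp_pos: [0.4779, 0.2049, 0.036]
ee_rot: [-3.138, -0.001, -3.003]
force: [-31.7, -3.6, 16.5]
gripper_width: 0.0239
grip_force: 60.0
clock: 22.52
tcp_pos: [0.478, 0.2049, 0.036]
ee_rot: [-3.138, -0.001, -3.003]
force: [-31.1, -3.1, 17.1]
gripper_width: 0.0238
grip_force: 60.0
```

The push is steady: about 21 N on the cover including the weight, and 31 N horizontal, so at least 14 N reaches the upright. Handing in.

```bash
python3 -c "
from station import ctrl
print(ctrl.close_job())"
```

```text
the job is handed in; nothing more can be done
None
```

I pressed the cover level, seated the square in the corner and handed the job in at about 22.5 s with the arm still gripping it: about 21 N down on the cover and at least 14 N against the upright (estimated from the wrist force), with flushness judged from wrist pose and camera only.

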